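# Swing the file case past the post into its parking bay

## Robot

A 7-joint arm with a two-finger parallel gripper is mounted at the origin on a cart in front of the work surface, level with it; the furniture and walls round the work are solid. World frame = base frame: x ahead of the robot, y to its left, z up, the work surface at z = 0. Lengths are in mm, angles in rad, forces in N, time in s.
With the tool pointing down it reaches from about 400 to 875 mm from the base axis. Payload 4.4 kg.
Tool frame: the origin (TCP) lies midway between the tips of the shut fingers; the grasp point (between the pads) lies bot.grip_point_offset behind it (bot.grip_point_offset is the distance from the TCP to the grasp point, in mm); x points along the fingers, y is the direction in which the jaws open and shut, and the axes are right-handed (so a half turn about x gives the same grasp; the last joint's range is limited). The gripper opens to 85 mm and grips with 20 to 120 N. Pads are 22 mm wide; open, the fingers measure 114 mm over their backs; the gripper's body (76 mm by 85 mm) begins 54 mm behind the grasp point. The pads swing forward as they close: fully open they stand 13 mm farther back than shut.
Start: joints at [1.281, 0.628, 0.038, 1.517, -0.027, 0.996, -0.02], TCP at [144.286, -633.798, 231.313] pointing down, gripper open.
Joint ranges: [-3.06, 3.06], [-0.37, 2.12], [-1.25, 1.32], [0.18, 2.47], [-1.1, 4.24], [0.23, 1.98], [-2.94, 2.94]. Speed limits (rad/s): [2.57, 2.57, 3.14, 3.14, 3.14, 3.14, 3.14].

## Interface

Orientations are given as a unit quaternion [w, x, y, z].
In Python, from rig import telemetry, get_image, camera_model, workorder, boxes_of, silhouettes, mark_of, bot gives the robot as it stands. The module is installed in compiled form; this text tells all that it offers.
- The arm moves only by the shell command python3 -m handwheel 'ROWS' [FORCE]. ROWS is JSON, a list of rows, each an object of numbers: "tx", "ty", "tz": the shift along the tool's x, y, z normalised to -1 to 1, where 1 is 3 cm; "wx", "wy", "wz": the turn, a rotation vector about the tool's x, y, z normalised to -1 to 1, where 1 is 0.12 rad; "jaw": the finger opening in mm, from 0 to 85.4. A call has 1 to 10 rows; each row shifts and turns the pose as measured when the row begins, along the tool's axes as they then stand; what a row does not reach is not made up. A row lasts 1/12 s, in which the tool goes at most 41.7 mm and 7.16 degrees, less where a joint would pass 70% of its speed; a pose out of reach is approached as far as the arm can. A call with a number of a shift or a turn outside -1 to 1 is refused whole. A call with a gripper value outside its range is refused whole. The fingers move at their own pace and stop on an object; FORCE is the grip in N (left out, the last holds). Time passes only in rows, so rows that do not move let the fingers close. It gives the time, the measured TCP pose, the force and the opening at its end, in the units of the state.
- telemetry.observe(): the state, without advancing time (a new reading comes with each control period).
- get_image(name): name is "side" or "top" or "wrist"; returns the picture (420x560x3 uint8, red, green, blue); there is no depth.
- camera_model(name): a dict with "mtx" (3x3 intrinsics, pixels), "extrinsics" (4x4, takes a point from camera to world coordinates). Camera axes: x right, y down, z forward; pixel columns grow to the right and rows downward; lengths in mm; the calibration is good to about 2 mm. A picture is of the moment at which its call begins: read the wrist's pose just before it. camera_model takes no time and is no camera call; for the wrist camera it gives the pose at the moment of the call.
- workorder.finish_job(): hands the job in, once; it reports no verdict.
Trained networks look in the newest picture that a camera, given by its name, has taken for a name from the list of things; names that differ only in an ending like _2 or _b are one class to them, and where a whole thing is asked for, a point or a joint stands for the part that bears it (a point fixed in the world has none). Each returns a list of dicts, best first, with "p" (0 to 1); they miss things now and then, are a little off and sometimes report something else, mostly with a low value. They report only what shows in the picture. A call takes as long as a camera call.
- boxes_of(target, camera): "position" ([column, row] as shares, 0 to 1, of the picture: columns of its width, rows of its height, amid what is visible of it).
- silhouettes(target, camera): "mask" (420x560 bool, what is visible of it) and "position" ([column, row] as shares, 0 to 1, of the picture: columns of its width, rows of its height, amid what is visible of it).
- mark_of(target, camera): "position" ([column, row] as shares, 0 to 1, of the picture: columns of its width, rows of its height: a listed point, or the origin of a listed thing).
The state is a dict: "time": time; "joint_pos": joint angles; "joint_velocities": joint speeds; "tau": joint torques, N m; "position": TCP position; "orientation": TCP orientation; "wrist_force": force on the tool from outside, world axes, zero at the start; "wrist_torque": the same for the moment, N m; "gripper_width": opening from 0.0 (shut) to 1.0 (fully open).
Only numpy, scipy, OpenCV 4.12 (cv2) and the standard library are available. Lean on these libraries where they do the work, as an engineer would, in place of code of your own. Each camera call takes 0.05 s, during which the arm holds its last target.

## Task

Put the black needle-file case lying in front of the wooden parking bay away: push it along the table, one end and then the other, so that it slips in behind the steel post and lies in the bay, flat against the back fence along its whole length. Only push it, never lift or tip it, and leave the other things on the table where they are; finish with the hand clear.

Things in the scene. Friction and masses are not known exactly. Their poses are not given: they have to be found in the camera images.
- file_case: closed black needle-file case, oblong: 222 mm long (own y), 60 wide (own x), 30 high, 0.2 to 0.45 kg, loose; origin at centre of underside. Starts in front of the bay, its +y (leading) end toward the post's side, its +x side facing the bay, within 0.3 rad of parallel to the fence. A larger black case at the table's right is not meant.
- bay: fixed bay of light wood, no floor. Origin: foot of the back fence's inner face, mid length; +x out through the fence (away from robot), +y along it to the left, mouth faces -x. Fences 28 mm high, 14 thick. Inner faces: back fence x = 0; end cheeks y = +125 and -125 mm, reaching out to x = -48. Case home: long axis along bay y, origin at x about -30 mm.
- post (a point): top centre of the fixed steel post before the mouth's left end: bay x = -94, y = +80 mm, 50 mm high; shaft 20 mm diameter, cap 26 mm over the top 6 mm. 84 mm lie between shaft and back fence plane: the case cannot come in straight; its leading end goes in behind the post first, at about 0.35 rad, then the trailing end swings in.
- bead_jar: small clear bead jar with black lid, 44 mm across, 48 mm high, loose, left of the post, to be left alone; origin at the centre of its underside
- tape_roll: tan tape roll lying flat, 69 mm across, 18 mm high, loose, on the left nearer the robot, to be left alone; origin at the centre of its underside
- glue_stick: white glue stick lying down, 57x72x21 mm over all, loose, right of the bay, to be left alone; origin at the centre of its underside
- bench_block: square grey steel bench block, 60x60x19 mm, loose, right of the bay, to be left alone; origin at the centre of its underside
- pliers_flat: flat-nose pliers with blue handles lying down, 130x38x11 mm, loose, at the right front, to be left alone; origin at the centre of its underside
- pot_left: small clear plastic pot, 64 mm across, 40 mm high, loose, far left, to be left alone; origin at the centre of its underside

How it is judged (in metres and radians):
At the end, for the whole second after the job is handed in: The case lies flat on the table between the end cheeks of the bay, at rest, its long axis within 0.05 rad of the back fence and its middle no more than 7 mm short of touching it (x of file_case in the frame of bay between -0.037 and -0.02 m and y of file_case in the frame of bay between -0.02 and 0.02 m and angle between the y axis of file_case and the y axis of bay, either way round below 0.05 rad and height (world z) of file_case below 0.006 m and angle between file_case's own z axis and vertical below 0.05 rad and linear speed of file_case below 0.01 m/s).
It fails at once if the case is lifted or tipped (height (world z) of file_case above 0.015 m or angle between file_case's own z axis and vertical above 0.2 rad).
It fails at once if another loose thing is moved by more than 20 mm (distance of any of bead_jar, tape_roll, glue_stick, bench_block, pliers_flat, pot_left from where it was at the start of the episode above 0.02 m).
It also fails if it takes over 67 s, if anything falls off the work surface, if the arm or the gripper's body presses on something with over 40 N, if the wrist force passes 120 N, or if a joint passes its speed limit or range.

## Working session

There is one attempt and no reset: what is moved stays moved. The work goes in short steps, Python scripts to look and compute and a shell command to move; the robot and the scene stay as the last step left them, time stands still between calls to the robot, and variables do not carry over. Pictures are saved under pics/ and viewed, and the job is handed in when it is done.

```bash
mkdir -p pics; python3 - <<'E'
from rig import telemetry,get_image,camera_model,bot
import cv2,numpy as np
s=telemetry.observe();print(s);print(bot.grip_point_offset)
for n in("side","top","wrist"):
    im=get_image(n);cv2.imwrite(f"pics/a_{n}.png",im[:,:,::-1]);c=camera_model(n);print(n,np.round(c["mtx"],1).tolist(),np.round(c["extrinsics"],3).tolist())
E
```

```text
{'time': 0.0, 'joint_pos': array([ 1.28118637,  0.6293417 ,  0.03843528,  1.5183902 , -0.02700737,
        0.99627843, -0.01999022]), 'joint_velocities': array([ 0.00104302, -0.00025086,  0.00036918, -0.00033821,  0.00147872,
        0.00037356,  0.00138724]), 'tau': array([ 1.34354977e-03, -5.63398719e+01,  1.22650500e+00, -1.93451929e+01,
        1.10488475e-02,  1.04526934e-02, -1.01084811e-05]), 'position': array([ 144.15878698, -633.165893  ,  230.38472602]), 'orientation': array([-0.07830052, -0.70260288, -0.07963434,  0.70276354]), 'wrist_force': array([-0.32213363, -0.76115711,  0.13982336]), 'wrist_torque': array([0.02044596, 0.0080763 , 0.01951253]), 'gripper_width': 0.9951932116254765}
18.700000000000003
side [[416.2, 0.0, 277.2], [0.0, 416.2, 207.8], [0.0, 0.0, 1.0]] [[-0.919, -0.227, 0.321, 65.511], [-0.393, 0.515, -0.762, 1087.678], [0.007, -0.827, -0.563, 850.96], [0.0, 0.0, 0.0, 1.0]]
top [[517.4, 0.0, 284.2], [0.0, 517.4, 204.7], [0.0, 0.0, 1.0]] [[-0.017, -0.989, 0.148, 296.711], [-1.0, 0.018, -0.0, -17.655], [-0.002, -0.148, -0.989, 1507.368], [0.0, 0.0, 0.0, 1.0]]
wrist [[351.9, 0.0, 283.0], [0.0, 351.9, 211.2], [0.0, 0.0, 1.0]] [[0.222, -0.925, -0.309, 223.767], [-0.975, -0.21, -0.07, -615.313], [0.0, 0.316, -0.949, 372.869], [0.0, 0.0, 0.0, 1.0]]
```

View pics/a_top.png

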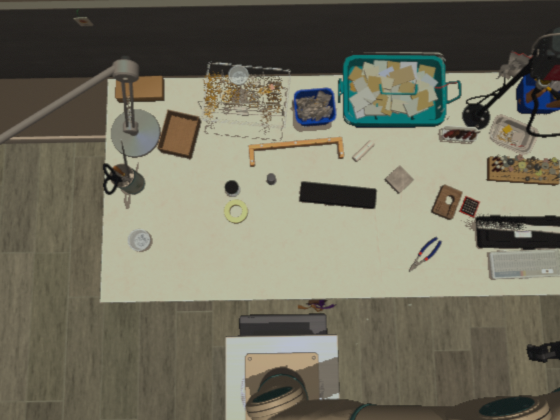

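View pics/a_side.png

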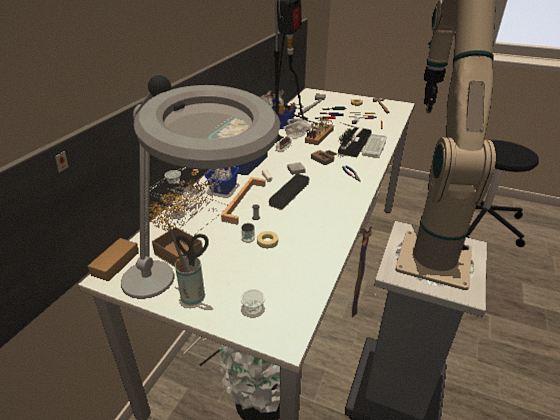

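```bash
cat > h.py <<'E'
import numpy as np,cv2
from rig import telemetry,get_image,camera_model,boxes_of,silhouettes,mark_of,bot
def back(cam,uv,z):
    c=camera_model(cam);K=c["mtx"];T=np.array(c["extrinsics"])
    uv=np.atleast_2d(uv).astype(float)
    d=np.c_[(uv[:,0]-K[0][2])/K[0][0],(uv[:,1]-K[1][2])/K[1][1],np.ones(len(uv))]@T[:3,:3].T
    o=T[:3,3];return o+d*((z-o[2])/d[:,2])[:,None]
def proj(cam,P):
    c=camera_model(cam);K=np.array(c["mtx"]);T=np.array(c["extrinsics"])
    q=(np.atleast_2d(P)-T[:3,3])@T[:3,:3];return np.c_[q[:,0]/q[:,2]*K[0,0]+K[0,2],q[:,1]/q[:,2]*K[1,1]+K[1,2]]
E
python3 - <<'E'
from h import *
H={'file_case':0,'bay':0,'post':50,'bead_jar':0,'tape_roll':0,'glue_stick':0,'bench_block':0,'pliers_flat':0}
for cam in("top","side"):
    get_image(cam)
    for n,z in H.items():
        for m in mark_of(n,cam)[:2]:
            p=np.array(m["position"])*[560,420];print(cam,n,round(m["p"],2),p.round(),back(cam,p,z)[0].round(1))
    for s in silhouettes("file_case",cam)[:2]:
        k=s["mask"].astype(np.uint8);r=cv2.minAreaRect(cv2.findNonZero(k));b=cv2.boxPoints(r)
        print(cam,"sil",s["p"],k.sum(),b.round().tolist(),back(cam,b,30).round(1).tolist())
print(telemetry.observe()["time"])
E
```

```text
top file_case 0.62 [272. 179.] [599.4  15.3   0. ]
top bay 0.72 [296. 146.] [700.5 -57.5   0. ]
top post 0.89 [270. 180.] [586.9  22.2  50. ]
top bead_jar 0.56 [232. 186.] [580.5 135.5   0. ]
top tape_roll 0.81 [237. 210.] [507.8 120.    0. ]
top glue_stick 0.49 [361. 151.] [ 679.1 -251.6    0. ]
top bench_block 0.83 [403. 179.] [ 594.4 -370.7    0. ]
top pliers_flat 0.79 [424. 256.] [ 364.4 -420.1    0. ]
top sil 0.61 1625 [[298.0, 202.0], [301.0, 180.0], [377.0, 187.0], [375.0, 210.0]] [[525.5, -59.4, 30.0], [590.9, -67.2, 30.0], [564.3, -289.0, 30.0], [499.2, -279.7, 30.0]]
side file_case 0.95 [294. 195.] [ 528.9 -171.4    0. ]
side bay 0.68 [241. 199.] [699.6 -61.8   0. ]
side post 0.64 [253. 204.] [607.9  17.8  50. ]
side bead_jar 0.75 [244. 238.] [582.  139.2   0. ]
side tape_roll 0.63 [267. 243.] [502.2 132.7   0. ]
side glue_stick 0.72 [297. 168.] [ 592.  -377.3    0. ]
side glue_stick 0.41 [269. 178.] [ 667.7 -249.1    0. ]
side bench_block 0.71 [297. 170.] [ 586.1 -355.2    0. ]
side pliers_flat 0.46 [348. 172.] [ 384.5 -430.8    0. ]
side pliers_flat 0.34 [268. 181.] [ 661.8 -229.7    0. ]
side sil 0.7 651 [[267.0, 201.0], [300.0, 169.0], [310.0, 180.0], [278.0, 212.0]] [[585.3, -49.5, 30.0], [563.5, -322.8, 30.0], [493.0, -257.1, 30.0], [522.0, -1.7, 30.0]]
side sil 0.26 484 [[219.0, 216.0], [256.0, 173.0], [278.0, 192.0], [241.0, 235.0]] [[697.7, 98.8, 30.0], [710.3, -217.6, 30.0], [573.9, -121.7, 30.0], [581.0, 162.3, 30.0]]
1.15
```

```bash
python3 - <<'E'
import cv2
a=cv2.imread("pics/a_top.png")[125:225,215:395];cv2.imwrite("pics/a_topz.png",cv2.resize(a,None,fx=4.4,fy=4.4,interpolation=cv2.INTER_CUBIC))
E
```

```text
(no output)
```

View pics/a_topz.png

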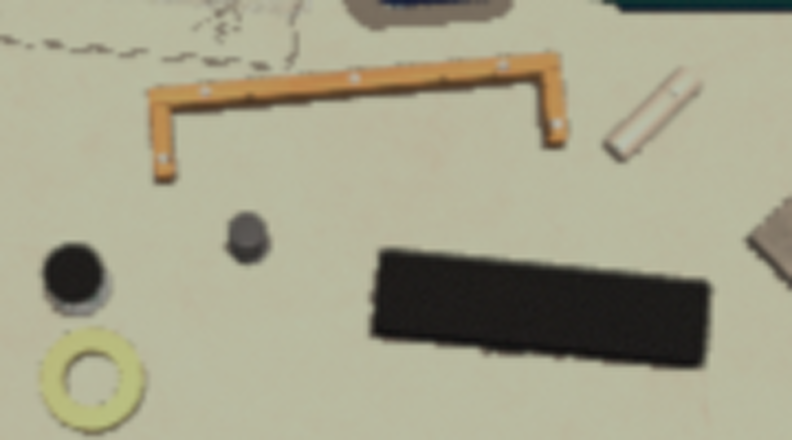

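```bash
python3 - <<'E'
from h import *
a=cv2.imread("pics/a_top.png")
hsv=cv2.cvtColor(a,cv2.COLOR_BGR2HSV)
m=cv2.inRange(hsv,(5,90,80),(25,255,255));m[:130]=0;m[170:]=0;m[:,:240]=0;m[:,350:]=0
n,l,st,_=cv2.connectedComponentsWithStats(m);k=1+st[1:,4].argmax();print(st[k])
m=(l==k)
# top edge of the back fence and bottom edge per column
cols=range(st[k][0],st[k][0]+st[k][2])
for c in cols: 
    r=np.nonzero(m[:,c])[0]
    if c%6==0 or c<260 or c>332: print(c,r.min(),r.max(),end='; ')
E
```

```text
[249 137  95  29 667]
249 145 156; 250 145 164; 251 145 165; 252 145 165; 253 145 165; 254 145 164; 255 145 149; 256 144 149; 257 144 149; 258 144 149; 259 144 149; 264 144 149; 270 143 148; 276 143 148; 282 142 147; 288 142 146; 294 141 146; 300 141 145; 306 140 145; 312 139 144; 318 139 144; 324 138 143; 330 138 143; 333 138 142; 334 137 142; 335 137 142; 336 137 143; 337 137 144; 338 137 153; 339 137 157; 340 137 157; 341 137 157; 342 142 157; 343 150 156;
```

```bash
cat >> h.py <<'E'
from scipy.spatial.transform import Rotation as Rn
def tool():
    s=telemetry.observe();q=s["orientation"];return s,Rn.from_quat([q[1],q[2],q[3],q[0]]).as_matrix()
def show(target=None):
    s,R=tool();print("t",round(s["time"],2),"TCP",s["position"].round(1),"F",s["wrist_force"].round(1),"grip",round(s["gripper_width"],2));print("toolx,y,z world:",R.T.round(3).tolist())
    if target is not None: print("rows(units of 30mm)",((np.array(target)-s["position"])@R/30).round(2))
E
python3 - <<'E'
from h import *
show([520,-120,300])
import scipy.optimize as so
a=cv2.imread("pics/a_top.png")
hsv=cv2.cvtColor(a,cv2.COLOR_BGR2HSV)
m=cv2.inRange(hsv,(5,90,80),(25,255,255));m[:130]=0;m[170:]=0;m[:,:240]=0;m[:,350:]=0
m=cv2.GaussianBlur(m,(0,0),.7)/255.
S=4
def render(p):
    im=np.zeros((420*S,560*S),np.uint8);c,s=np.cos(p[2]),np.sin(p[2])
    for x0,x1,y0,y1 in((0,14,-139,139),(-48,14,125,139),(-48,14,-139,-125)):
        P=np.array([[x,y,z] for x in(x0,x1) for y in(y0,y1) for z in(0,28)],float)
        W=np.c_[p[0]+c*P[:,0]-s*P[:,1],p[1]+s*P[:,0]+c*P[:,1],P[:,2]]
        cv2.fillConvexPoly(im,cv2.convexHull(((proj("top",W)+.5)*S-.5).round().astype(np.int32)),255)
    return cv2.GaussianBlur(cv2.resize(im,(560,420),interpolation=cv2.INTER_AREA),(0,0),.7)/255.
f=lambda p:((render(p)-m)**2).sum()
best=so.minimize(f,[700,-58,.09],method="Nelder-Mead",options=dict(initial_simplex=[[700,-58,.09],[708,-58,.09],[700,-50,.09],[700,-58,.13]]))
print(best.x,best.fun,m.sum())
p=best.x;c,s=np.cos(p[2]),np.sin(p[2]);print("post pred",p[0]-94*c-80*s,p[1]-94*s+80*c, proj("top",[[p[0]-94*c-80*s,p[1]-94*s+80*c,50]]))
E
```

```text
t 1.15 TCP [ 144.3 -633.8  231.3] F [-0.3  0.4 -0.1] grip 1.0
toolx,y,z world: [[0.0, 0.0, -1.0], [0.222, -0.975, 0.0], [-0.975, -0.222, -0.0]]
rows(units of 30mm) [ -2.29 -13.92 -16.01]
[ 6.96975863e+02 -5.37481350e+01  7.42672590e-02] 66.02980392156863 666.9568627450981
post pred 597.2990579162772 19.056634766934394 [[270.75541928 176.5369144 ]]
```

```bash
python3 -m handwheel '[{"tx":-0.15,"ty":-0.87,"tz":-1,"jaw":0},{"tx":-0.15,"ty":-0.87,"tz":-1,"jaw":0},{"tx":-0.15,"ty":-0.87,"tz":-1,"jaw":0},{"tx":-0.15,"ty":-0.87,"tz":-1,"jaw":0},{"tx":-0.15,"ty":-0.87,"tz":-1,"jaw":0},{"tx":-0.15,"ty":-0.87,"tz":-1,"jaw":0},{"tx":-0.15,"ty":-0.87,"tz":-1,"jaw":0},{"tx":-0.15,"ty":-0.87,"tz":-1,"jaw":0},{"tx":-0.15,"ty":-0.87,"tz":-1,"jaw":0},{"tx":-0.15,"ty":-0.87,"tz":-1,"jaw":0}]'; python3 -m handwheel '[{"tx":-0.15,"ty":-0.87,"tz":-1,"wx":0.2},{"tx":-0.15,"ty":-0.87,"tz":-1,"wx":0.2},{"tx":-0.15,"ty":-0.87,"tz":-1,"wx":0.2},{"tx":-0.15,"ty":-0.87,"tz":-1,"wx":0.2},{"tx":-0.15,"ty":-0.87,"tz":-1,"wx":0.2},{"tx":-0.15,"ty":-0.87,"tz":-1,"wx":0.2},{"tx":0}]'; python3 -c "
from h import *
show([520,-120,300])
im=get_image('wrist');cv2.imwrite('pics/b_wrist.png',im[:,:,::-1])"
```

```text
t 1.15 TCP [ 144.3 -633.8  231.3] F [-0.3  0.4 -0.1] grip 1.0
toolx,y,z world: [[0.0, 0.0, -1.0], [0.222, -0.975, 0.0], [-0.975, -0.222, -0.0]]
rows(units of 30mm) [ -2.29 -13.92 -16.01]invalid input
invalid input
```

```bash
python3 -m handwheel '[{"tx":-0.15,"ty":-0.87,"tz":-1,"wx":0,"wy":0,"wz":0,"jaw":0},{"tx":-0.15,"ty":-0.87,"tz":-1,"wx":0,"wy":0,"wz":0,"jaw":0}]'
```

```text
time: 1.37
position: [184.0, -574.7, 238.6]
orientation: [-0.076, -0.701, -0.073, 0.705]
wrist_force: [1.9, 1.4, -0.4]
gripper_width: 0.749
```

```bash
python3 -m handwheel '[{"tx":-0.15,"ty":-0.87,"tz":-1,"wx":0.1,"wy":0,"wz":0,"jaw":0},{"tx":-0.15,"ty":-0.87,"tz":-1,"wx":0.1,"wy":0,"wz":0,"jaw":0},{"tx":-0.15,"ty":-0.87,"tz":-1,"wx":0.1,"wy":0,"wz":0,"jaw":0},{"tx":-0.15,"ty":-0.87,"tz":-1,"wx":0.1,"wy":0,"wz":0,"jaw":0},{"tx":-0.15,"ty":-0.87,"tz":-1,"wx":0.1,"wy":0,"wz":0,"jaw":0},{"tx":-0.15,"ty":-0.87,"tz":-1,"wx":0.1,"wy":0,"wz":0,"jaw":0},{"tx":-0.15,"ty":-0.87,"tz":-1,"wx":0.1,"wy":0,"wz":0,"jaw":0},{"tx":-0.15,"ty":-0.87,"tz":-1,"wx":0.1,"wy":0,"wz":0,"jaw":0},{"tx":-0.15,"ty":-0.87,"tz":-1,"wx":0.1,"wy":0,"wz":0,"jaw":0},{"tx":-0.15,"ty":-0.87,"tz":-1,"wx":0.1,"wy":0,"wz":0,"jaw":0}]'; python3 -c "
from h import *
show([520,-120,300])"
```

```text
time: 2.2
position: [447.3, -258.5, 283.8]
orientation: [-0.03, -0.705, -0.024, 0.708]
wrist_force: [0.7, -1.3, -0.0]
gripper_width: -0.0
t 2.2 TCP [ 447.3 -258.5  283.8] F [ 0.7 -1.3 -0. ] grip -0.0
toolx,y,z world: [[-0.003, -0.008, -1.0], [0.076, -0.997, 0.008], [-0.997, -0.076, 0.004]]
rows(units of 30mm) [-0.58 -4.42 -2.77]
```

```bash
python3 -m handwheel '[{"tx":-0.2,"ty":-0.85,"tz":-0.7,"wx":0,"wy":0,"wz":0,"jaw":0},{"tx":-0.2,"ty":-0.85,"tz":-0.7,"wx":0,"wy":0,"wz":0,"jaw":0},{"tx":-0.2,"ty":-0.85,"tz":-0.7,"wx":0,"wy":0,"wz":0,"jaw":0},{"tx":-0.2,"ty":-0.85,"tz":-0.7,"wx":0,"wy":0,"wz":0,"jaw":0},{"tx":-0.2,"ty":-0.85,"tz":-0.7,"wx":0,"wy":0,"wz":0,"jaw":0},{"tx":0,"ty":0,"tz":0,"wx":0,"wy":0,"wz":0,"jaw":0},{"tx":0,"ty":0,"tz":0,"wx":0,"wy":0,"wz":0,"jaw":0}]'; python3 -c "
from h import *
show()
im=get_image('wrist');cv2.imwrite('pics/b_wrist.png',im[:,:,::-1])"
```

```text
time: 2.78
position: [553.5, -103.9, 316.2]
orientation: [0.034, 0.708, 0.031, -0.704]
wrist_force: [0.0, -1.6, -0.3]
gripper_width: -0.0
t 2.78 TCP [ 553.5 -103.9  316.2] F [ 0.  -1.6 -0.3] grip -0.0
toolx,y,z world: [[0.006, -0.004, -1.0], [0.093, -0.996, 0.004], [-0.996, -0.093, -0.005]]
```

View pics/b_wrist.png

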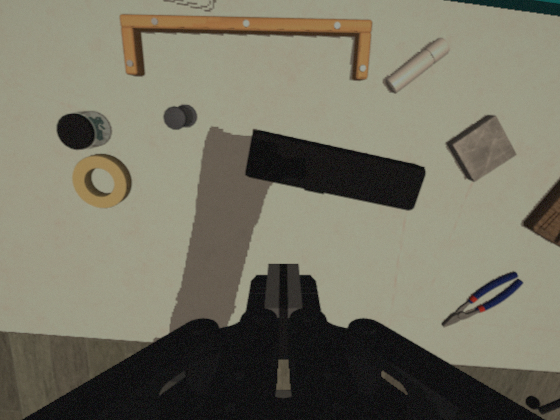

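```bash
cat >> h.py <<'E'
import scipy.optimize as so
S=4
BAY=((0,14,-139,139,28),(-48,14,125,139,28),(-48,14,-139,-125,28)); CASE=((-30,30,-111,111,30),)
def render(cam,p,boxes):
    im=np.zeros((420*S,560*S),np.uint8);c,s=np.cos(p[2]),np.sin(p[2])
    for x0,x1,y0,y1,h in boxes:
        P=np.array([[x,y,z] for x in(x0,x1) for y in(y0,y1) for z in(0,h)],float)
        W=np.c_[p[0]+c*P[:,0]-s*P[:,1],p[1]+s*P[:,0]+c*P[:,1],P[:,2]]
        cv2.fillConvexPoly(im,cv2.convexHull(((proj(cam,W)+.5)*S-.5).round().astype(np.int32)),255)
    return cv2.GaussianBlur(cv2.resize(im,(560,420),interpolation=cv2.INTER_AREA),(0,0),1)/255.
def fit(cam,m,boxes,p0,valid=1):
    m=cv2.GaussianBlur(m.astype(np.float32),(0,0),1)
    p0=np.array(p0,float);sx=[p0]+[p0+d for d in np.diag([10,10,.06])]
    b=so.minimize(lambda p:(valid*(render(cam,p,boxes)-m)**2).sum(),p0,method="Nelder-Mead",options=dict(initial_simplex=sx,xatol=.02,fatol=.05))
    return b.x,b.fun/m.sum()
def tobay(b,p):
    c,s=np.cos(b[2]),np.sin(b[2]);d=np.array(p[:2])-b[:2];return np.array([c*d[0]+s*d[1],-s*d[0]+c*d[1]])
def frombay(b,p):
    c,s=np.cos(b[2]),np.sin(b[2]);return np.array([b[0]+c*p[0]-s*p[1],b[1]+s*p[0]+c*p[1]])
E
python3 - <<'E'
from h import *
a=cv2.imread("pics/b_wrist.png");hsv=cv2.cvtColor(a,cv2.COLOR_BGR2HSV)
m=cv2.inRange(hsv,(5,90,60),(25,255,255));n,l,st,_=cv2.connectedComponentsWithStats(m)
k=l[24,246+20];print(k,st[k]);B,e=fit("wrist",l==k,BAY,[697,-54,.08]);print("bay",B,e)
g=(a.max(2)<60).astype(np.uint8);n,l,st,_=cv2.connectedComponentsWithStats(g);k=l[175,340];print(k,st[k])
C,e=fit("wrist",l==k,CASE,[545,-174,-.12]);print("case",C,e,"bayframe",tobay(B,C),C[2]-B[2])
print("post pred px",proj("wrist",[[*frombay(B,(-94,80)),50]]))
for n,z,px in(("post",50,None),("jar",48,(76,131)),("tape",18,(101,181))):
    if px: print(n,back("wrist",px,z)[0].round(1),tobay(B,back("wrist",px,z)[0]).round(1))
E
```

```text
1 [ 120   14  252   66 5232]
bay [ 6.99786527e+02 -5.00971794e+01  7.16316387e-02] 0.09226087700336455
74 [ 245  130  180   80 8144]
case [ 5.51697829e+02 -1.70074730e+02 -1.09153118e-01] 0.0533525043570351 bayframe [-156.29577267 -109.07110746] -0.18078475706494856
post pred px [[174.24121575 117.64905405]]
jar [574.9 135.   48. ] [-111.3  193.6]
tape [510.1 125.5  18. ] [-176.6  188.8]
```

```bash
python3 -c "
from h import *
show([475,-132,12])"
```

```text
t 2.83 TCP [ 553.9 -102.9  316.3] F [1.  1.8 0.4] grip -0.0
toolx,y,z world: [[0.007, -0.002, -1.0], [0.093, -0.996, 0.003], [-0.996, -0.093, -0.006]]
rows(units of 30mm) [10.13  0.69  2.77]
```

```bash
python3 -m handwheel '[{"tx":0.6,"ty":0.2,"tz":0.9,"wx":0,"wy":0,"wz":0,"jaw":0},{"tx":0.9,"ty":0.2,"tz":0.9,"wx":0,"wy":0,"wz":0,"jaw":0},{"tx":1,"ty":0.2,"tz":0.8,"wx":0,"wy":0,"wz":0,"jaw":0},{"tx":1,"ty":0,"tz":0,"wx":0,"wy":0,"wz":0,"jaw":0},{"tx":1,"ty":0,"tz":0,"wx":0,"wy":0,"wz":0,"jaw":0},{"tx":1,"ty":0,"tz":0,"wx":0,"wy":0,"wz":0,"jaw":0},{"tx":1,"ty":0,"tz":0,"wx":0,"wy":0,"wz":0,"jaw":0},{"tx":1,"ty":0,"tz":0,"wx":0,"wy":0,"wz":0,"jaw":0},{"tx":0.8,"ty":0,"tz":0,"wx":0,"wy":0,"wz":0,"jaw":0}]'; python3 -c "
from h import *
show([475,-132,12])"
```

```text
time: 3.58
position: [478.5, -141.7, 64.8]
orientation: [0.032, 0.715, 0.023, -0.698]
wrist_force: [0.5, -0.4, -0.3]
gripper_width: -0.001
t 3.58 TCP [ 478.5 -141.7   64.8] F [ 0.5 -0.4 -0.3] grip -0.0
toolx,y,z world: [[0.024, -0.011, -1.0], [0.077, -0.997, 0.013], [-0.997, -0.078, -0.024]]
rows(units of 30mm) [ 1.75 -0.35  0.13]
```

```bash
python3 -m handwheel '[{"tx":0.9,"ty":-0.2,"tz":0.1,"wx":0,"wy":0,"wz":0,"jaw":0},{"tx":0.4,"ty":-0.15,"tz":0,"wx":0,"wy":0,"wz":0,"jaw":0},{"tx":0,"ty":0,"tz":0,"wx":0,"wy":0,"wz":0,"jaw":0}]'; python3 -c "
from h import *
show([475,-132,12])
im=get_image('wrist');cv2.imwrite('pics/c_wrist.png',im[:,:,::-1])"
```

```text
time: 3.83
position: [470.6, -135.9, 19.8]
orientation: [0.029, 0.712, 0.02, -0.701]
wrist_force: [1.0, -0.9, 0.3]
gripper_width: 0.003
t 3.83 TCP [ 470.6 -135.9   19.8] F [ 1.  -0.9  0.3] grip 0.0
toolx,y,z world: [[0.016, -0.012, -1.0], [0.07, -0.997, 0.013], [-0.997, -0.07, -0.015]]
rows(units of 30mm) [ 0.26 -0.12 -0.15]
```

View pics/c_wrist.png

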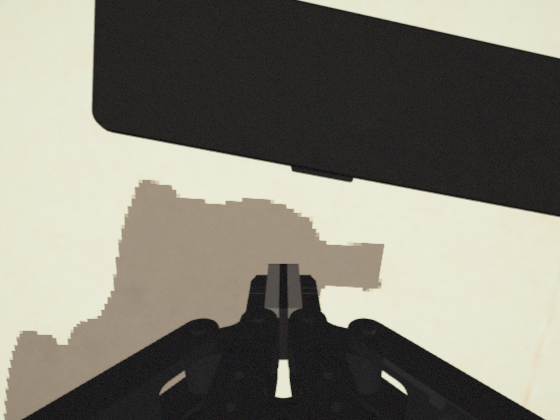

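```bash
python3 -m handwheel '[{"tx":0.35,"ty":-0.1,"tz":-0.5,"wx":0,"wy":0,"wz":0,"jaw":0},{"tx":0.05,"ty":0.07,"tz":-0.5,"wx":0,"wy":0,"wz":0,"jaw":0},{"tx":0,"ty":0.05,"tz":-0.4,"wx":0,"wy":0,"wz":0,"jaw":0},{"tx":0,"ty":0.02,"tz":-0.3,"wx":0,"wy":0,"wz":0,"jaw":0},{"tx":0,"ty":0.02,"tz":-0.3,"wx":0,"wy":0,"wz":0,"jaw":0},{"tx":0,"ty":0.02,"tz":-0.3,"wx":0,"wy":0,"wz":0,"jaw":0},{"tx":0,"ty":0.02,"tz":-0.3,"wx":0,"wy":0,"wz":0,"jaw":0},{"tx":0,"ty":0,"tz":0,"wx":0,"wy":0,"wz":0,"jaw":0}]'; python3 -c "
from h import *
show([525,-132,12])
for n in ('wrist','top'):
  im=get_image(n);cv2.imwrite('pics/d_%s.png'%n,im[:,:,::-1])
a=cv2.imread('pics/d_top.png')[125:225,215:395];cv2.imwrite('pics/d_topz.png',cv2.resize(a,None,fx=4.4,fy=4.4))
"
```

```text
time: 4.55
position: [549.7, -144.4, 18.8]
orientation: [0.027, 0.713, 0.014, -0.7]
wrist_force: [0.5, -0.3, 0.0]
gripper_width: -0.001
t 4.55 TCP [ 549.7 -144.4   18.8] F [ 0.5 -0.3  0. ] grip -0.0
toolx,y,z world: [[0.019, -0.018, -1.0], [0.058, -0.998, 0.019], [-0.998, -0.058, -0.018]]
rows(units of 30mm) [ 0.2  -0.46  0.8 ]
```

View pics/d_wrist.png

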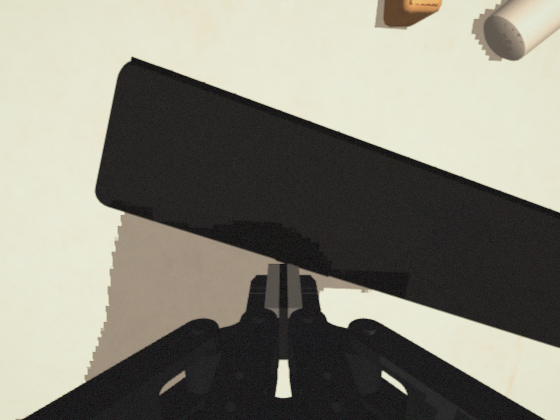

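View pics/d_topz.png

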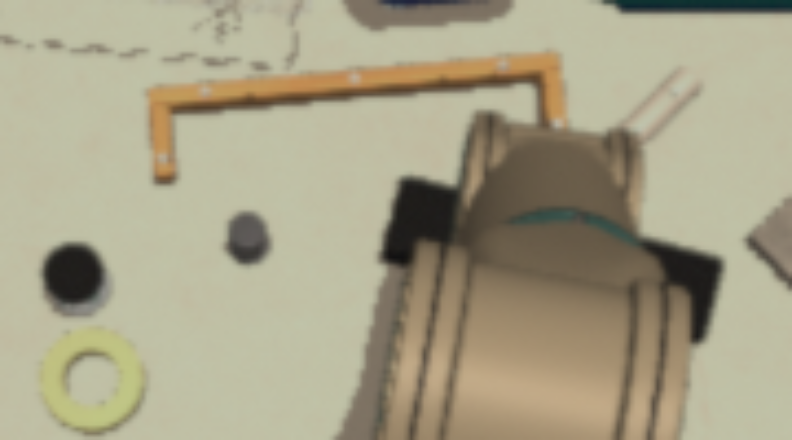

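```bash
cat >> h.py <<'E'
B=np.array([699.8,-50.1,.0716])
def casefit(path,p0,rows=235,cam="wrist"):
    a=cv2.imread(path);m=(a.max(2)<62);v=np.ones(m.shape);
    if rows: v[rows:]=0
    m=m*v
    C,e=fit(cam,m,CASE,p0,v);t=tobay(B,C);print("case world",C.round(3),"err",round(e,3),"bay",t.round(1),"theta",round(B[2]-C[2],3))
    th=B[2]-C[2];x=np.array([np.cos(th),-np.sin(th)]);y=np.array([np.sin(th),np.cos(th)])
    print("lead+x",(t+30*x+111*y).round(1),"lead-x",(t-30*x+111*y).round(1),"trail-x",(t-30*x-111*y).round(1),"trail+x",(t+30*x-111*y).round(1),"postdist-10",round(-30-10-(np.array([-94,80])-t)@x,1))
    return C
E
python3 - <<'E'
from h import *
casefit("pics/d_wrist.png",[590,-170,-.23])
E
```

```text
case world [ 5.78758e+02 -1.82539e+02 -2.85000e-01] err 0.024 bay [-130.2 -123.4] theta 0.356
lead+x [-63.4 -29.9] lead-x [-119.6   -8.9] trail-x [-197. -217.] trail+x [-140.8 -237.9] postdist-10 -3.0
```

```bash
cat >> h.py <<'E'
def rowsto(*locs,C,z=12):
    "successive TCP targets in case-local (x,y); prints total shift in tool units of 30 mm"
    s,R=tool();p=s["position"]
    for l in locs:
        w=np.array([*frombay(C,l),z]);print(l,"world",w.round(1),"units",((w-p)@R/30).round(2));p=w
    print("now local",tobay(C,s["position"]).round(1),"z",s["position"][2].round(1))
E
python3 - <<'E'
from h import *
C=np.array([578.76,-182.54,-.285])
rowsto((-50,22),(-50,2),(-24,2),C=C)
E
```

```text
(-50, 22) world [ 537.  -147.4   12. ] units [0.21 0.07 0.37]
(-50, 2) world [ 531.3 -166.6   12. ] units [0.01 0.63 0.22]
(-24, 2) world [ 556.3 -173.9   12. ] units [ 0.02  0.29 -0.82]
now local [-40.4  27.8] z 18.5
```

```bash
python3 -m handwheel '[{"tx":0.2,"ty":0.1,"tz":0.5,"wx":0,"wy":0,"wz":0,"jaw":0},{"tx":0.1,"ty":0.4,"tz":0.2,"wx":0,"wy":0,"wz":0,"jaw":0},{"tx":0,"ty":0.3,"tz":0,"wx":0,"wy":0,"wz":0,"jaw":0},{"tx":0,"ty":0,"tz":0,"wx":0,"wy":0,"wz":0,"jaw":0}]'; python3 -c "
from h import *
rowsto((-50,2),(-24,2),C=np.array([578.76,-182.54,-.285]))"
```

```text
time: 4.98
position: [527.2, -171.9, 12.3]
orientation: [0.027, 0.714, 0.013, -0.7]
wrist_force: [-0.4, -0.1, -0.1]
gripper_width: -0.001
(-50, 2) world [ 531.3 -166.6   12. ] units [ 0.01 -0.17 -0.15]
(-24, 2) world [ 556.3 -173.9   12. ] units [ 0.02  0.29 -0.82]
now local [-52.5  -4.3] z 12.3
```

Now push centrally, about 0.95 units forward.

```bash
python3 -m handwheel '[{"tx":0,"ty":-0.1,"tz":-0.2,"wx":0,"wy":0,"wz":0,"jaw":0},{"tx":0,"ty":0.06,"tz":-0.25,"wx":0,"wy":0,"wz":0,"jaw":0},{"tx":0,"ty":0.08,"tz":-0.25,"wx":0,"wy":0,"wz":0,"jaw":0},{"tx":0,"ty":0.08,"tz":-0.25,"wx":0,"wy":0,"wz":0,"jaw":0},{"tx":0,"ty":0.05,"tz":-0.1,"wx":0,"wy":0,"wz":0,"jaw":0},{"tx":0,"ty":0,"tz":0,"wx":0,"wy":0,"wz":0,"jaw":0}]'; python3 -c "
from h import *
show()
im=get_image('wrist');cv2.imwrite('pics/e.png',im[:,:,::-1])
C=casefit('pics/e.png',[590,-187,-.285]);rowsto((-50,2),C=C)"
```

```text
time: 5.48
position: [562.0, -174.0, 13.7]
orientation: [0.027, 0.713, 0.014, -0.7]
wrist_force: [-2.1, 0.2, 1.0]
gripper_width: 0.001
t 5.48 TCP [ 562.  -174.    13.7] F [-2.1  0.2  1. ] grip 0.0
toolx,y,z world: [[0.018, -0.018, -1.0], [0.057, -0.998, 0.019], [-0.998, -0.058, -0.017]]
case world [ 6.00322e+02 -1.85238e+02 -2.81000e-01] err 0.031 bay [-108.9 -127.7] theta 0.353
lead+x [-42.4 -33.9] lead-x [-98.7 -13.1] trail-x [-175.4 -221.5] trail+x [-119.1 -242.2] postdist-10 17.8
(-50, 2) world [ 552.8 -169.4   12. ] units [ 0.05 -0.17  0.29]
now local [-40.2   0.2] z 13.8
```

View pics/e.png

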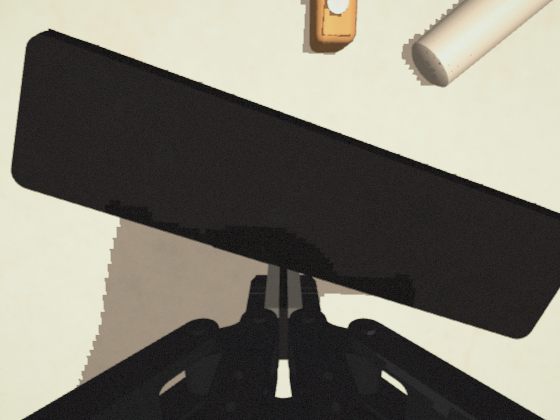

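```bash
python3 - <<'E'
from h import *
C=np.array([600.3,-185.2,-.281])
print("block left corner",back("top",(385,179.5),19), "local",tobay(C,back("top",(385,179.5),19)[0]))
print("glue near end",back("wrist",[(435,85),(415,50)],12).round(1))
rowsto((-60,2),(-60,-130),(0,-130),(0,-121),C=C)
E
```

```text
block left corner [[ 588.86806552 -314.62735363   19.        ]] local [  24.90879118 -127.52129672]
glue near end [[ 650.  -228.7   12. ]
 [ 662.  -218.7   12. ]]
(-60, 2) world [ 543.2 -166.6   12. ] units [ 0.04 -0.28  0.61]
(-60, -130) world [ 506.6 -293.5   12. ] units [0.05 4.15 1.46]
(0, -130) world [ 564.2 -310.1   12. ] units [ 0.05  0.66 -1.89]
(0, -121) world [ 566.7 -301.5   12. ] units [-0.   -0.28 -0.1 ]
now local [-40.1   0.2] z 13.8
```

```bash
python3 -m handwheel '[{"tx":-0.2,"ty":0,"tz":0.9,"wx":0,"wy":0,"wz":0,"jaw":0},{"tx":0,"ty":0.5,"tz":0.5,"wx":0.6,"wy":0,"wz":0,"jaw":0},{"tx":0,"ty":0.9,"tz":0.1,"wx":0.6,"wy":0,"wz":0,"jaw":0},{"tx":0,"ty":0.9,"tz":0,"wx":0.6,"wy":0,"wz":0,"jaw":0},{"tx":0,"ty":0.9,"tz":0,"wx":0.6,"wy":0,"wz":0,"jaw":0},{"tx":0,"ty":0.7,"tz":0,"wx":0.6,"wy":0,"wz":0,"jaw":0},{"tx":0,"ty":0,"tz":0,"wx":0,"wy":0,"wz":0,"jaw":0}]'; python3 -c "
from h import *
show()
im=get_image('wrist');cv2.imwrite('pics/f.png',im[:,:,::-1])
rowsto((-60,-130),(-6,-130),C=np.array([600.3,-185.2,-.281]))"
```

```text
time: 6.12
position: [509.4, -293.0, 21.5]
orientation: [-0.105, 0.709, -0.114, -0.688]
wrist_force: [-0.1, -0.3, -0.1]
gripper_width: -0.0
t 6.12 TCP [ 509.4 -293.    21.5] F [-0.1 -0.3 -0.1] grip -0.0
toolx,y,z world: [[0.028, -0.018, -0.999], [-0.305, -0.952, 0.008], [-0.952, 0.305, -0.032]]
(-60, -130) world [ 506.6 -293.5   12. ] units [0.31 0.12 0.09]
(-6, -130) world [ 558.5 -308.4   12. ] units [ 0.06 -0.05 -1.8 ]
now local [ -57.5 -126.3] z 21.4
```

View pics/f.png

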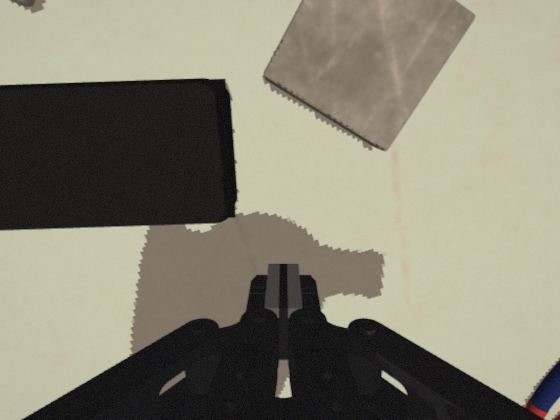

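```bash
python3 -c "
from h import *
print(back('wrist',[(265,72),(385,145)],19).round(1), back('wrist',[(235,217),(236,150),(230,85)],0).round(1))
C=np.array([600.3,-185.2,-.281])
for l in((-6,-130),(-15,-125),(-6,-121)): print(l,proj('wrist',[[*frombay(C,l),12]]))
print(tobay(C,back('wrist',(265,72),19)[0]),tobay(C,back('wrist',(385,145),19)[0]),tobay(C,back('wrist',(236,150),0)[0]))
"
```

```text
[[ 597.8 -311.    19. ]
 [ 556.  -349.4   19. ]] [[ 540.5 -275.5    0. ]
 [ 571.3 -287.1    0. ]
 [ 599.1 -294.2    0. ]]
(-6, -130) [[288.31582207 166.45945114]]
(-15, -125) [[277.57571198 186.7466978 ]]
(-6, -121) [[267.88611482 167.00398429]]
[  32.43918266 -121.5537023 ] [   3.01370321 -170.08011561] [   0.415467  -105.9238472]
```

```bash
python3 -m handwheel '[{"tx":0.2,"ty":0.05,"tz":-0.5,"wx":0,"wy":0,"wz":0,"jaw":0},{"tx":0.1,"ty":0,"tz":-0.6,"wx":0,"wy":0,"wz":0,"jaw":0},{"tx":0,"ty":0,"tz":-0.5,"wx":0,"wy":0,"wz":0,"jaw":0},{"tx":0,"ty":0,"tz":0,"wx":0,"wy":0,"wz":0,"jaw":0}]'; python3 -c "
from h import *
rowsto((-4,-117),(-4,-60),C=np.array([600.3,-185.2,-.281]))"
```

```text
time: 6.5
position: [558.1, -302.4, 13.7]
orientation: [-0.103, 0.71, -0.108, -0.688]
wrist_force: [0.5, 0.0, -0.7]
gripper_width: -0.006
(-4, -117) world [ 564.  -296.5   12. ] units [ 0.06 -0.25 -0.13]
(-4, -60) world [ 579.8 -241.7   12. ] units [-0.01 -1.9   0.04]
now local [  -8.  -124.3] z 13.7
```

```bash
python3 -m handwheel '[{"tx":0.05,"ty":-0.2,"tz":-0.15,"wx":0,"wy":0,"wz":0,"jaw":0},{"tx":0,"ty":-0.3,"tz":0,"wx":0,"wy":0,"wz":0,"jaw":0},{"tx":0,"ty":-0.35,"tz":0,"wx":0,"wy":0,"wz":0,"jaw":0},{"tx":0,"ty":-0.35,"tz":0,"wx":0,"wy":0,"wz":0,"jaw":0},{"tx":0,"ty":-0.35,"tz":0,"wx":0,"wy":0,"wz":0,"jaw":0},{"tx":0,"ty":-0.35,"tz":0,"wx":0,"wy":0,"wz":0,"jaw":0},{"tx":0,"ty":-0.2,"tz":0,"wx":0,"wy":0,"wz":0,"jaw":0},{"tx":0,"ty":0,"tz":0,"wx":0,"wy":0,"wz":0,"jaw":0}]'; python3 -c "
from h import *
show()
for n in ('wrist','top'):
  im=get_image(n);cv2.imwrite('pics/g_%s.png'%n,im[:,:,::-1])
a=cv2.imread('pics/g_top.png')[125:225,215:395];cv2.imwrite('pics/g_topz.png',cv2.resize(a,None,fx=4.4,fy=4.4))
rowsto((-4,-60),C=np.array([600.3,-185.2,-.281]))
"
```

```text
time: 7.17
position: [579.7, -233.1, 12.1]
orientation: [-0.101, 0.709, -0.106, -0.69]
wrist_force: [-0.7, -2.2, 0.6]
gripper_width: 0.005
t 7.17 TCP [ 579.7 -233.1   12.1] F [-0.7 -2.2  0.6] grip 0.01
toolx,y,z world: [[0.025, -0.011, -1.0], [-0.289, -0.957, 0.003], [-0.957, 0.289, -0.028]]
(-4, -60) world [ 579.8 -241.7   12. ] units [ 0.    0.23 -0.09]
now local [ -6.5 -53.1] z 12.1
```

View pics/g_topz.png

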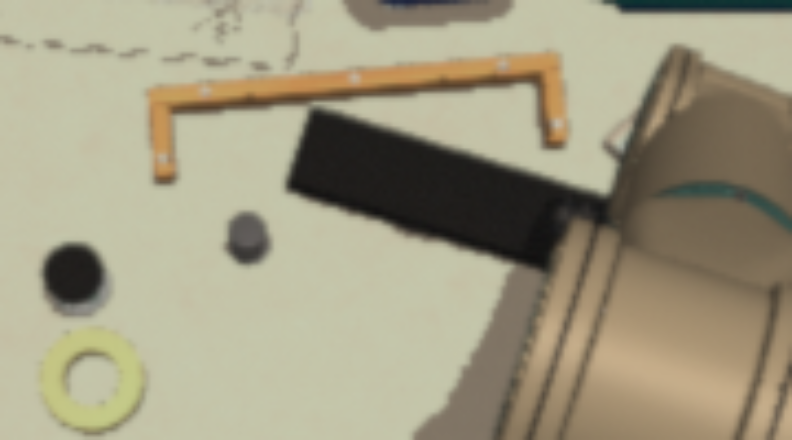

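View pics/g_wrist.png

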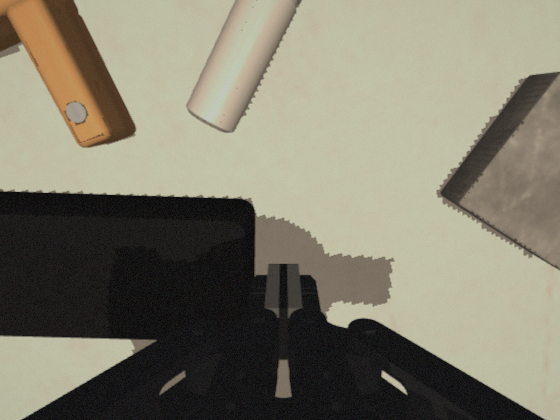

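```bash
cat >> h.py <<'E'
def casetop(path,p0,c1,c0=268,r0=148,thr=70):
    import builtins
    a=cv2.imread(path);m=(a.max(2)<thr).astype(float);v=np.zeros(m.shape);v[r0:205,c0:c1]=1
    q=proj("top",[[*frombay(B,(-94,80)),25]])[0].astype(int);v[q[1]-8:q[1]+12,q[0]-8:q[0]+8]=0
    m*=v;C,e=fit("top",m,CASE,p0,v);t=tobay(B,C);th=B[2]-C[2];x=np.array([np.cos(th),-np.sin(th)]);y=np.array([np.sin(th),np.cos(th)])
    print("case world",C.round(3),"err",round(e,3),"bay",t.round(1),"theta",round(th,3))
    print("lead+x",(t+30*x+111*y).round(1),"lead-x",(t-30*x+111*y).round(1),"trail-x",(t-30*x-111*y).round(1),"trail+x",(t+30*x-111*y).round(1),"postclear",round(-40-(np.array([-94,80])-t)@x,1))
    return C
E
python3 -c "
from h import *
C=casetop('pics/g_top.png',[620,-120,-.28],335)
C=casetop('pics/g_top.png',[620,-120,-.28],330)
rowsto((0,-120),C=C)
"
```

```text
case world [ 6.23845e+02 -1.23175e+02 -2.85000e-01] err 0.06 bay [-81.  -67.5] theta 0.357
lead+x [-14.1  26.1] lead-x [-70.3  47. ] trail-x [-147.9 -161. ] trail+x [ -91.6 -181.9] postclear 23.7
case world [ 6.23090e+02 -1.23154e+02 -2.80000e-01] err 0.06 bay [-81.7 -67.4] theta 0.352
lead+x [-15.3  26.5] lead-x [-71.6  47.2] trail-x [-148.2 -161.2] trail+x [ -91.9 -181.9] postclear 22.3
(0, -120) world [ 589.9 -238.5   12. ] units [ 0.01  0.03 -0.37]
now local [ -11.2 -119.1] z 12.1
```

```bash
python3 -m handwheel '[{"tx":0,"ty":0.15,"tz":-0.1,"wx":0,"wy":0,"wz":0,"jaw":0},{"tx":0,"ty":0,"tz":-0.15,"wx":0,"wy":0,"wz":0,"jaw":0},{"tx":0,"ty":-0.3,"tz":0,"wx":0,"wy":0,"wz":0,"jaw":0},{"tx":0,"ty":-0.3,"tz":0,"wx":0,"wy":0,"wz":0,"jaw":0},{"tx":0,"ty":-0.3,"tz":0,"wx":0,"wy":0,"wz":0,"jaw":0},{"tx":0,"ty":-0.3,"tz":0,"wx":0,"wy":0,"wz":0,"jaw":0},{"tx":0,"ty":-0.2,"tz":0,"wx":0,"wy":0,"wz":0,"jaw":0},{"tx":0,"ty":0,"tz":0,"wx":0,"wy":0,"wz":0,"jaw":0}]'; python3 -c "
from h import *
show()
for n in ('wrist','top'):
  im=get_image(n);cv2.imwrite('pics/h_%s.png'%n,im[:,:,::-1])
a=cv2.imread('pics/h_top.png')[125:225,215:395];cv2.imwrite('pics/h_topz.png',cv2.resize(a,None,fx=4.4,fy=4.4))
C=casetop('pics/h_top.png',[636,-88,-.28],325)
rowsto((0,-120),C=C)
"
```

```text
time: 7.93
position: [598.5, -201.8, 12.1]
orientation: [-0.102, 0.709, -0.109, -0.689]
wrist_force: [-0.3, -1.8, 0.9]
gripper_width: -0.003
t 7.93 TCP [ 598.5 -201.8   12.1] F [-0.3 -1.8  0.9] grip -0.0
toolx,y,z world: [[0.025, -0.015, -1.0], [-0.295, -0.955, 0.007], [-0.955, 0.295, -0.029]]
case world [ 6.30983e+02 -8.78540e+01 -2.49000e-01] err 0.074 bay [-71.3 -32.7] theta 0.32
lead+x [-7.9 63.2] lead-x [-64.9  82.1] trail-x [-134.8 -128.6] trail+x [ -77.8 -147.5] postclear 17.0
(0, -120) world [ 601.5 -204.2   12. ] units [ 0.01  0.02 -0.12]
now local [  -3.6 -119.2] z 12.1
```

View pics/h_topz.png

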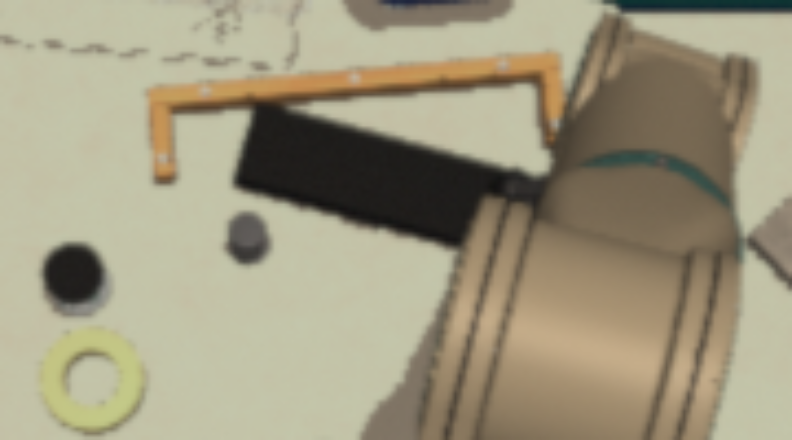

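```bash
python3 -m handwheel '[{"tx":0,"ty":-0.3,"tz":0,"wx":0,"wy":0,"wz":0,"jaw":0},{"tx":0,"ty":-0.3,"tz":0,"wx":0,"wy":0,"wz":0,"jaw":0},{"tx":0,"ty":-0.3,"tz":0,"wx":0,"wy":0,"wz":0,"jaw":0},{"tx":0,"ty":-0.25,"tz":0,"wx":0,"wy":0,"wz":0,"jaw":0},{"tx":0,"ty":0,"tz":0,"wx":0,"wy":0,"wz":0,"jaw":0}]'; python3 -c "
from h import *
show()
for n in ('wrist','top'):
  im=get_image(n);cv2.imwrite('pics/i_%s.png'%n,im[:,:,::-1])
a=cv2.imread('pics/i_top.png')[125:225,215:395];cv2.imwrite('pics/i_topz.png',cv2.resize(a,None,fx=4.4,fy=4.4))
C=casetop('pics/i_top.png',[636,-58,-.25],315,c0=245)
rowsto((0,-120),C=C)
"
```

```text
time: 8.45
position: [608.6, -168.7, 12.0]
orientation: [-0.102, 0.708, -0.111, -0.689]
wrist_force: [0.0, -1.1, 1.0]
gripper_width: 0.0
t 8.45 TCP [ 608.6 -168.7   12. ] F [ 0.  -1.1  1. ] grip 0.0
toolx,y,z world: [[0.025, -0.017, -1.0], [-0.298, -0.954, 0.009], [-0.954, 0.298, -0.028]]
case world [ 6.34756e+02 -5.30500e+01 -1.95000e-01] err 0.183 bay [-65.1   1.7] theta 0.267
lead+x [ -6.9 100.9] lead-x [-64.8 116.7] trail-x [-123.3  -97.5] trail+x [ -65.4 -113.3] postclear 8.5
(0, -120) world [ 611.5 -170.8   12. ] units [-0.   -0.   -0.12]
now local [  -3.5 -119.7] z 11.9
```

View pics/i_topz.png

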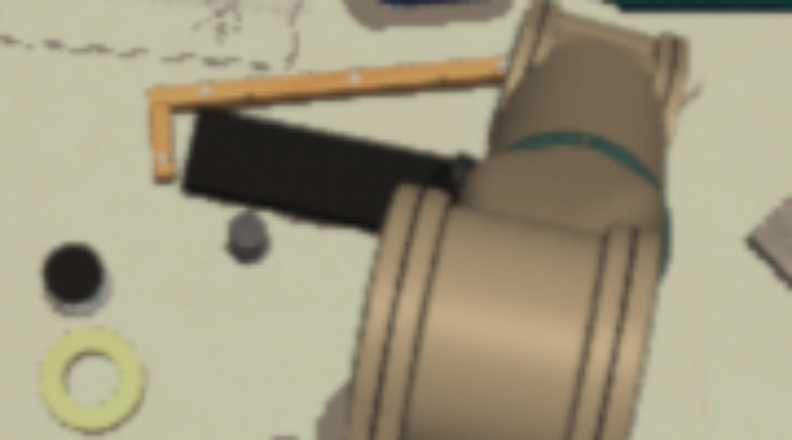

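View pics/i_wrist.png

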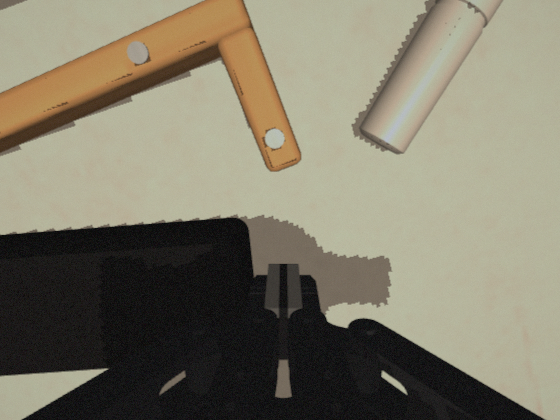

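```bash
python3 -m handwheel '[{"tx":0,"ty":-0.2,"tz":0,"wx":0,"wy":0,"wz":0,"jaw":0},{"tx":0,"ty":0.3,"tz":0,"wx":0,"wy":0,"wz":0,"jaw":0},{"tx":0,"ty":0.2,"tz":0.7,"wx":-0.5,"wy":0,"wz":0,"jaw":0},{"tx":0,"ty":0,"tz":1,"wx":-0.6,"wy":0,"wz":0,"jaw":0},{"tx":0,"ty":0,"tz":1,"wx":-0.6,"wy":0,"wz":0,"jaw":0},{"tx":0,"ty":0,"tz":0.3,"wx":-0.6,"wy":0,"wz":0,"jaw":0},{"tx":0,"ty":0,"tz":0,"wx":-0.6,"wy":0,"wz":0,"jaw":0},{"tx":0,"ty":0,"tz":0,"wx":0,"wy":0,"wz":0,"jaw":0}]'; python3 -c "
from h import *
show()
for n in ('wrist','top'):
  im=get_image(n);cv2.imwrite('pics/j_%s.png'%n,im[:,:,::-1])
C=casetop('pics/j_top.png',[636,-54,-.2],310,c0=245)
rowsto((-60,-75),(0,-75),C=C)
"
```

```text
time: 9.22
position: [513.0, -159.2, 8.6]
orientation: [0.027, 0.715, 0.016, -0.698]
wrist_force: [0.8, -0.0, -0.1]
gripper_width: -0.004
t 9.22 TCP [ 513.  -159.2    8.6] F [ 0.8 -0.  -0.1] grip -0.0
toolx,y,z world: [[0.024, -0.015, -1.0], [0.06, -0.998, 0.016], [-0.998, -0.06, -0.023]]
case world [ 6.34484e+02 -4.87820e+01 -1.92000e-01] err 0.041 bay [-65.1   6. ] theta 0.263
lead+x [ -7.2 105.4] lead-x [-65.1 121. ] trail-x [-122.9  -93.4] trail+x [ -65. -109.] postclear 7.2
(-60, -75) world [ 561.3 -111.    12. ] units [-0.09 -1.52 -1.66]
(0, -75) world [ 620.2 -122.4   12. ] units [ 0.06  0.49 -1.94]
now local [ -96.9 -131.5] z 8.7
```

View pics/j_wrist.png

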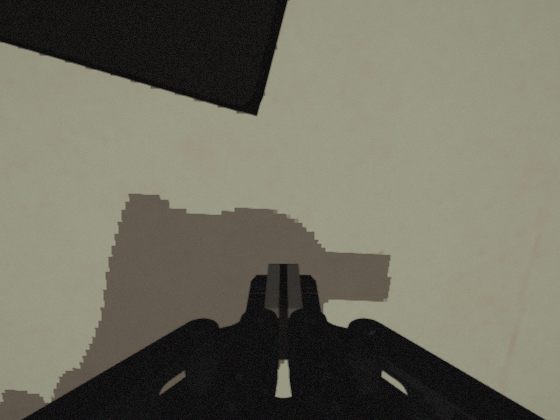

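```bash
python3 -m handwheel '[{"tx":-0.1,"ty":-0.7,"tz":-0.4,"wx":0,"wy":0,"wz":0,"jaw":0},{"tx":0,"ty":-0.7,"tz":-0.6,"wx":0,"wy":0,"wz":0,"jaw":0},{"tx":0,"ty":0,"tz":-0.5,"wx":0,"wy":0,"wz":0,"jaw":0},{"tx":0,"ty":0,"tz":-0.3,"wx":0,"wy":0,"wz":0,"jaw":0},{"tx":0,"ty":0,"tz":-0.3,"wx":0,"wy":0,"wz":0,"jaw":0},{"tx":0,"ty":0,"tz":-0.3,"wx":0,"wy":0,"wz":0,"jaw":0},{"tx":0,"ty":0,"tz":0,"wx":0,"wy":0,"wz":0,"jaw":0}]'; python3 -c "
from h import *
show()
for n in ('wrist','top'):
  im=get_image(n);cv2.imwrite('pics/k_%s.png'%n,im[:,:,::-1])
C=casefit('pics/k_wrist.png',[645,-54,-.1])
rowsto((-60,-75),(0,-75),C=C)
"
```

```text
time: 9.9
position: [591.3, -112.7, 12.9]
orientation: [0.019, 0.718, 0.008, -0.696]
wrist_force: [0.3, 0.2, -0.9]
gripper_width: -0.002
t 9.9 TCP [ 591.3 -112.7   12.9] F [ 0.3  0.2 -0.9] grip -0.0
toolx,y,z world: [[0.031, -0.015, -0.999], [0.039, -0.999, 0.016], [-0.999, -0.04, -0.03]]
case world [ 6.41173e+02 -3.99610e+01 -1.61000e-01] err 0.012 bay [-57.8  14.3] theta 0.233
lead+x [ -2.9 115.4] lead-x [-61.3 129.2] trail-x [-112.6  -86.8] trail+x [ -54.2 -100.6] postdist-10 10.4
(-60, -75) world [ 569.9 -104.4   12. ] units [-0.   -0.31  0.62]
(0, -75) world [ 629.1 -114.    12. ] units [ 0.06  0.4  -1.96]
now local [-39.8 -80.4] z 12.6
```

View pics/k_wrist.png

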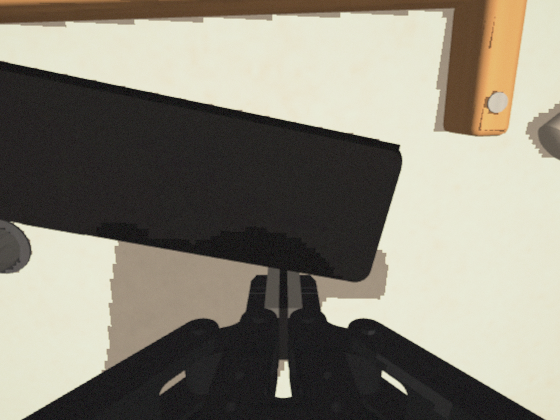

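```bash
python3 -m handwheel '[{"tx":0,"ty":0,"tz":-0.3,"wx":0,"wy":0,"wz":0,"jaw":0},{"tx":0,"ty":0,"tz":-0.3,"wx":0,"wy":0,"wz":0,"jaw":0},{"tx":0,"ty":0,"tz":-0.25,"wx":0,"wy":0,"wz":0,"jaw":0},{"tx":0,"ty":0,"tz":-0.2,"wx":0,"wy":0,"wz":0,"jaw":0},{"tx":0,"ty":0,"tz":0,"wx":0,"wy":0,"wz":0,"jaw":0}]'; python3 -c "
from h import *
show()
for n in ('wrist','top'):
  im=get_image(n);cv2.imwrite('pics/l_%s.png'%n,im[:,:,::-1])
a=cv2.imread('pics/l_top.png')[125:225,215:395];cv2.imwrite('pics/l_topz.png',cv2.resize(a,None,fx=4.4,fy=4.4))
C=casefit('pics/l_wrist.png',[655,-50,-.02])
rowsto((-60,-75),(0,-75),C=C)
"
```

```text
time: 10.42
position: [617.1, -113.7, 12.4]
orientation: [0.018, 0.714, 0.006, -0.7]
wrist_force: [1.0, -0.4, -0.3]
gripper_width: -0.002
t 10.42 TCP [ 617.1 -113.7   12.4] F [ 1.  -0.4 -0.3] grip -0.0
toolx,y,z world: [[0.02, -0.016, -1.0], [0.034, -0.999, 0.016], [-0.999, -0.034, -0.019]]
case world [ 6.56529e+02 -3.83570e+01 -1.90000e-02] err 0.002 bay [-42.3  14.8] theta 0.09
lead+x [ -2.4 122.6] lead-x [-62.2 128.1] trail-x [-82.2 -93. ] trail+x [-22.5 -98.4] postdist-10 17.4
(-60, -75) world [ 595.1 -112.2   12. ] units [-0.   -0.07  0.7 ]
(0, -75) world [ 655.1 -113.3   12. ] units [ 0.04  0.11 -2.  ]
now local [-39.  -75.9] z 12.3
```

View pics/l_wrist.png

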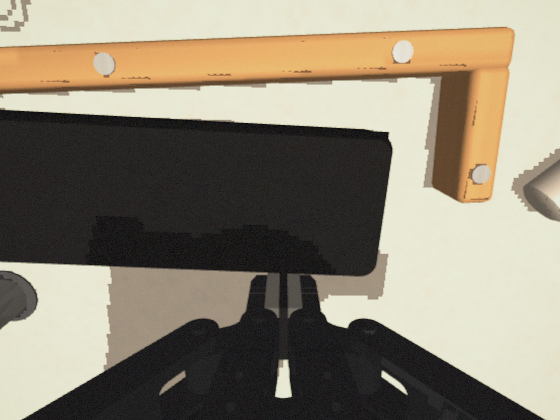

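View pics/l_topz.png

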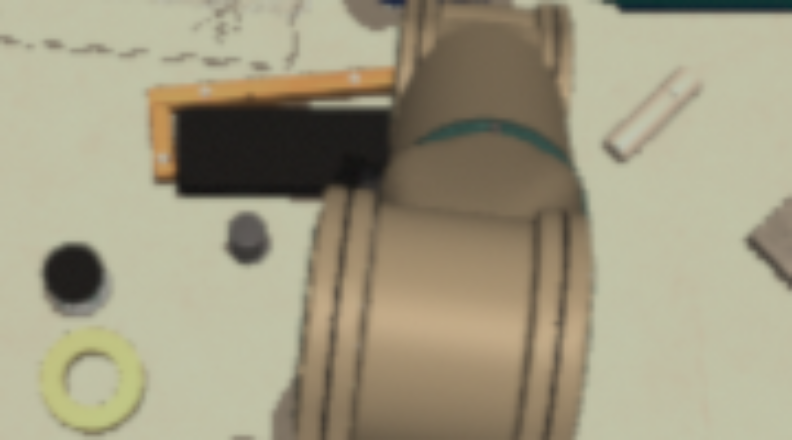

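```bash
python3 -m handwheel '[{"tx":0,"ty":0.1,"tz":-0.25,"wx":0,"wy":0,"wz":0,"jaw":0},{"tx":0,"ty":0.1,"tz":-0.2,"wx":0,"wy":0,"wz":0,"jaw":0},{"tx":0,"ty":0.05,"tz":-0.15,"wx":0,"wy":0,"wz":0,"jaw":0},{"tx":0,"ty":0,"tz":0,"wx":0,"wy":0,"wz":0,"jaw":0}]'; python3 -c "
from h import *
show()
im=get_image('wrist');cv2.imwrite('pics/m.png',im[:,:,::-1])
C=casefit('pics/m.png',[668,-45,.06])
rowsto((-55,-75),(-55,20),(-38,20),C=C)
"
```

```text
time: 10.85
position: [633.4, -119.8, 12.3]
orientation: [0.017, 0.712, 0.007, -0.702]
wrist_force: [-1.6, 1.7, 0.6]
gripper_width: 0.001
t 10.85 TCP [ 633.4 -119.8   12.3] F [-1.6  1.7  0.6] grip 0.0
toolx,y,z world: [[0.014, -0.014, -1.0], [0.035, -0.999, 0.014], [-0.999, -0.035, -0.013]]
case world [ 6.64705e+02 -4.13970e+01  9.20000e-02] err 0.003 bay [-34.4  11.2] theta -0.021
lead+x [ -6.7 122.8] lead-x [-66.7 121.5] trail-x [ -62.1 -100.4] trail+x [ -2.1 -99.2] postdist-10 18.2
(-55, -75) world [ 616.8 -121.1   12. ] units [0.   0.03 0.55]
(-55, 20) world [608.1 -26.5  12. ] units [-0.05 -3.16  0.18]
(-38, 20) world [625. -25.  12.] units [ 0.01 -0.03 -0.57]
now local [-38.4 -75.1] z 12.3
```

View pics/m.png

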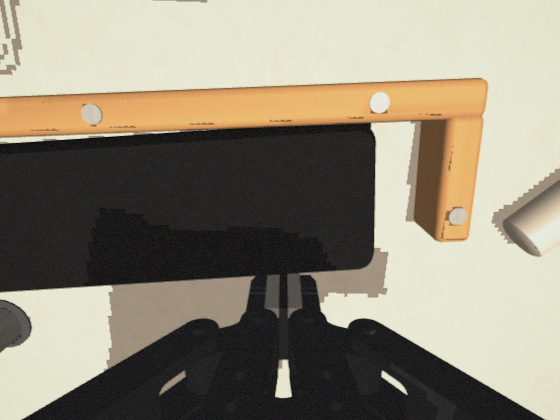

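```bash
python3 -m handwheel '[{"tx":0,"ty":0,"tz":0.55,"wx":0,"wy":0,"wz":0,"jaw":0},{"tx":0,"ty":-0.7,"tz":0.05,"wx":0,"wy":0,"wz":0,"jaw":0},{"tx":0,"ty":-0.9,"tz":0.05,"wx":0,"wy":0,"wz":0,"jaw":0},{"tx":0,"ty":-0.9,"tz":0.05,"wx":0,"wy":0,"wz":0,"jaw":0},{"tx":0,"ty":0,"tz":0,"wx":0,"wy":0,"wz":0,"jaw":0}]'; python3 -c "
from h import *
show()
im=get_image('wrist');cv2.imwrite('pics/n.png',im[:,:,::-1])
C=np.array([664.7,-41.4,.092])
rowsto((-33,8),C=C)
"
```

```text
time: 11.32
position: [613.3, -47.7, 11.5]
orientation: [0.016, 0.715, 0.004, -0.698]
wrist_force: [0.1, 1.4, -0.2]
gripper_width: 0.004
t 11.32 TCP [613.3 -47.7  11.5] F [ 0.1  1.4 -0.2] grip 0.0
toolx,y,z world: [[0.024, -0.017, -1.0], [0.028, -0.999, 0.017], [-0.999, -0.028, -0.024]]
(-33, 8) world [631.1 -36.5  12. ] units [-0.01 -0.47 -0.6 ]
now local [-51.8  -5. ] z 11.7
```

View pics/n.png

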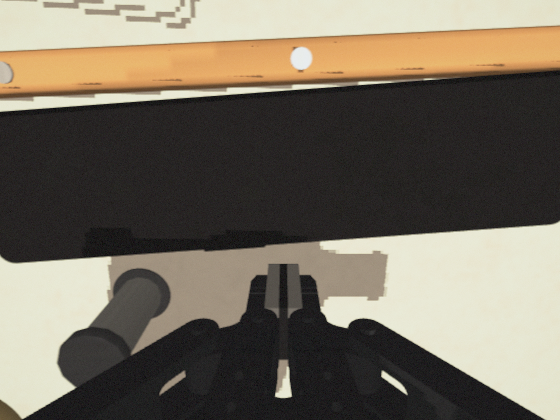

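```bash
python3 -m handwheel '[{"tx":0,"ty":-0.45,"tz":0,"wx":0,"wy":0,"wz":0,"jaw":0},{"tx":0,"ty":0,"tz":-0.3,"wx":0,"wy":0,"wz":0,"jaw":0},{"tx":0,"ty":0,"tz":-0.2,"wx":0,"wy":0,"wz":0,"jaw":0},{"tx":0,"ty":0,"tz":-0.15,"wx":0,"wy":0,"wz":0,"jaw":0},{"tx":0,"ty":0,"tz":0,"wx":0,"wy":0,"wz":0,"jaw":0}]'; python3 -c "
from h import *
show()
im=get_image('wrist');cv2.imwrite('pics/o.png',im[:,:,::-1])
C=casefit('pics/o.png',[668,-41,.07],rows=225)
"
```

```text
time: 11.78
position: [628.1, -40.8, 11.5]
orientation: [0.017, 0.712, 0.001, -0.702]
wrist_force: [0.5, 0.6, 0.1]
gripper_width: -0.002
t 11.78 TCP [628.1 -40.8  11.5] F [0.5 0.6 0.1] grip -0.0
toolx,y,z world: [[0.013, -0.023, -1.0], [0.024, -0.999, 0.023], [-1.0, -0.024, -0.013]]
case world [ 6.66506e+02 -4.05200e+01  7.20000e-02] err 0.002 bay [-32.5  11.9] theta -0.0
lead+x [ -2.6 122.9] lead-x [-62.6 122.9] trail-x [-62.5 -99.1] trail+x [ -2.5 -99.1] postdist-10 21.5
```

View pics/o.png

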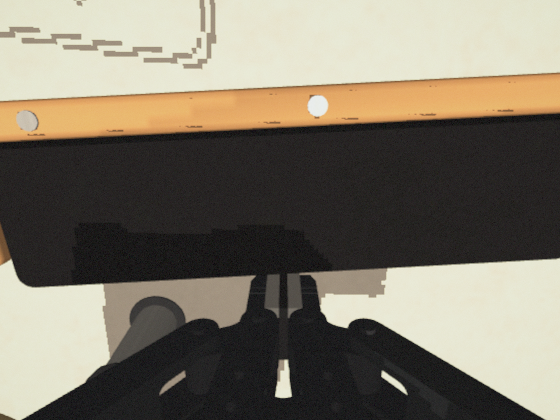

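```bash
python3 -m handwheel '[{"tx":0,"ty":0,"tz":-0.15,"wx":0,"wy":0,"wz":0,"jaw":0},{"tx":0,"ty":0,"tz":0,"wx":0,"wy":0,"wz":0,"jaw":0}]'; python3 -m handwheel '[{"tx":0,"ty":0,"tz":0.5,"wx":0,"wy":0,"wz":0,"jaw":0},{"tx":0,"ty":0.1,"tz":0.9,"wx":0,"wy":0,"wz":0,"jaw":0},{"tx":-0.6,"ty":0.5,"tz":0.9,"wx":0,"wy":0,"wz":0,"jaw":0},{"tx":-1,"ty":0.3,"tz":0.5,"wx":0,"wy":0,"wz":0,"jaw":0},{"tx":-1,"ty":0.3,"tz":0,"wx":0,"wy":0,"wz":0,"jaw":0},{"tx":-1,"ty":0.3,"tz":0,"wx":0,"wy":0,"wz":0,"jaw":0},{"tx":-1,"ty":0,"tz":0,"wx":0,"wy":0,"wz":0,"jaw":0},{"tx":-1,"ty":0,"tz":0,"wx":0,"wy":0,"wz":0,"jaw":0},{"tx":-1,"ty":0,"tz":0,"wx":0,"wy":0,"wz":0,"jaw":0},{"tx":0,"ty":0,"tz":0,"wx":0,"wy":0,"wz":0,"jaw":0}]';python3 -m handwheel '[{"tx":-1,"ty":0.5,"tz":0,"wx":0,"wy":0,"wz":0,"jaw":0},{"tx":-1,"ty":0.5,"tz":-0.5,"wx":0,"wy":0,"wz":0,"jaw":0},{"tx":0,"ty":0,"tz":-0.5,"wx":0,"wy":0,"wz":0,"jaw":0},{"tx":0,"ty":0,"tz":0,"wx":0,"wy":0,"wz":0,"jaw":0}]'; python3 -c "
from h import *
show()
for n in ('wrist','top'):
  im=get_image(n);cv2.imwrite('pics/p_%s.png'%n,im[:,:,::-1])
a=cv2.imread('pics/p_top.png')[120:270,205:445];cv2.imwrite('pics/p_topz.png',cv2.resize(a,None,fx=3.3,fy=3.3))
"
```

```text
time: 12.0
position: [628.4, -42.2, 10.9]
orientation: [0.016, 0.709, -0.0, -0.705]
wrist_force: [0.6, 0.6, -0.0]
gripper_width: 0.0
time: 12.83
position: [547.9, -96.0, 218.6]
orientation: [0.014, 0.716, -0.006, -0.698]
wrist_force: [1.3, -0.4, -0.7]
gripper_width: -0.003
time: 13.17
position: [580.8, -128.6, 287.3]
orientation: [0.014, 0.721, -0.009, -0.693]
wrist_force: [-0.2, 0.1, -0.1]
gripper_width: 0.001
t 13.17 TCP [ 580.8 -128.6  287.3] F [-0.2  0.1 -0.1] grip 0.0
toolx,y,z world: [[0.04, -0.032, -0.999], [0.007, -0.999, 0.033], [-0.999, -0.008, -0.04]]
```

View pics/p_wrist.png

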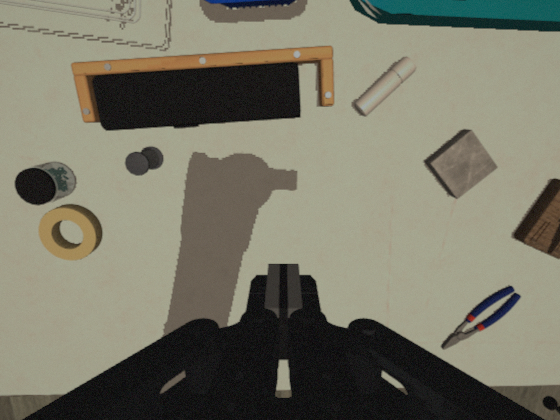

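View pics/p_topz.png

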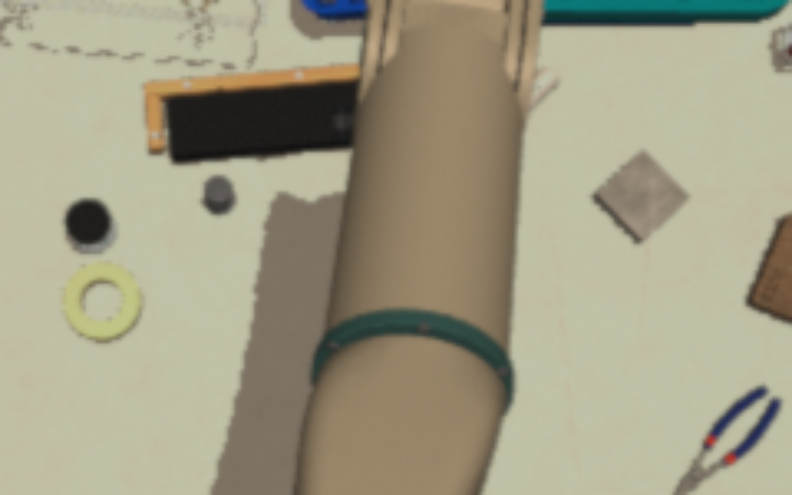

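```bash
python3 - <<'E'
import h
from h import *
a=cv2.imread("pics/p_wrist.png");hsv=cv2.cvtColor(a,cv2.COLOR_BGR2HSV)
m=cv2.inRange(hsv,(5,90,60),(25,255,255));n,l,st,_=cv2.connectedComponentsWithStats(m);k=l[58,220]
v=1
g=(a.max(2)<62).astype(np.uint8);n2,l2,st2,_=cv2.connectedComponentsWithStats(g);k2=l2[100,200];cm=l2==k2
v=1-cm.astype(float)
b,e=fit("wrist",l==k,BAY,[699.8,-50,.0716],v);print("bay",b,e,st[k])
V=np.ones(cm.shape);V[l==k]=1
C,e=fit("wrist",cm,CASE,[667,-40,.0716]);print("case",C,e,st2[k2]);print("in bay",tobay(b,C),b[2]-C[2],"in old",tobay(B,C))
E
```

```text
bay [ 6.94258940e+02 -5.27873791e+01  7.51356507e-02] 0.06184278206918912 [  71   46  263   76 4913]
case [ 6.64921188e+02 -4.57651516e+01  7.15251352e-02] 0.0375366079573209 [   91    62   209    68 11320]
in bay [-28.72785675   9.20465293] 0.0036105155354006213 in old [-34.479336     6.81893142]
```

```bash
python3 -c "
from rig import workorder
print(workorder.finish_job())"
```

```text
the job is handed in; nothing more can be done
None
```

The needle-file case is in the bay, flat against the back fence, and I handed the job in at about 13 s of the 67 s. No verdict is reported back.

I pushed it with the shut fingertips low on its side. First I turned it to about 0.35 rad, then slid it along its axis behind the post. Then I swung the trailing end in and seated the middle against the fence.

- **Final position:** in the last wrist picture, with bay and case fitted together, the case sits at bay x about -29 mm and y about +9 mm. It is within 0.004 rad of the fence.
- **Disagreement between measurements:** against the first bay fit the same picture gives x about -34 mm and y about +7 mm. An earlier close-up gave -32.5 and +12 mm. The spread is a few millimetres of calibration error, and every value is inside the limits.
- **Other things on the table:** the jar, tape roll, glue stick, bench block and pliers look unmoved, though I checked this by eye and did not measure it. I did not look at the far-left pot in the last pictures; the hand never went near it.
- **Hand and forces:** the hand is raised clear at about 287 mm. Every wrist force I read was about 3 N or less. Those readings were taken only between moves, so I did not see any peaks during the pushes.

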